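# Uncover the slide rule, cover the other bay

### The arm

A 7-joint arm with a two-finger parallel gripper is mounted at the origin on the work surface. World frame = base frame: x ahead of the robot, y to its left, z up, the work surface at z = 0. Lengths are in m, angles in rad, forces in N, time in s.
With the tool pointing down it reaches from about 0.4 to 0.85 m from the base axis. Payload 4.5 kg.
Tool frame: the origin (TCP) lies on the centre line of the jaws, within the pads' length; the fingertips stand ahead of it and the grasp point (between the pads) lies 3 mm ahead of it (r.finger_overhang is the z of the fingertips in the tool frame, in m); z points along the fingers, y is the direction in which the jaws open and shut (so a half turn about z gives the same grasp; the last joint's range is limited). The gripper opens to 88 mm and grips with 3 to 60 N. Pads are 18 mm wide; open, the fingers measure 123 mm over their backs; the gripper's body (75 mm by 187 mm) begins 45 mm behind the grasp point.
Start: joints at [-1.113, 0.689, -0.195, 1.565, 0.157, 0.902, -0.215], TCP at [0.257, 0.57, 0.221] pointing down, gripper open.
Joint ranges: [-3.01, 3.01], [-0.46, 2.08], [-1.47, 1.51], [0.13, 2.56], [-1, 4.14], [0.04, 2.09], [-2.66, 2.66]. Speed limits (rad/s): [2.57, 2.57, 3.14, 3.14, 3.14, 3.14, 3.14].

### API

Orientations are given as a unit quaternion [x, y, z, w].
In Python, from plant import get_state, snapshot, camera_model, workorder, boxes_of, mark_of, r gives the robot as it stands.
- The arm moves only by the tool jog_arm, never from a script. Its argument "rows" is a list of rows, each a list of 2 entries, a list of its own where there are three numbers: the shift along the tool's x, y, z normalised to -1 to 1, where 1 is 75 cm, then the turn about the tool's z normalised to -1 to 1, where 1 is 2 rad. A call has 1 to 20 rows; each row is the pose to reach, as a shift and turn from the pose commanded when the call began, along the tool's axes at that moment; what a row does not reach only later rows make up. A row lasts 1/12 s, in which the tool goes at most 41.7 mm and 7.16 degrees, less where a joint would pass 70% of its speed; a pose out of reach is approached as far as the arm can. A call with a number of a shift or a turn outside -1 to 1 is refused whole. A call with a gripper value outside its range is refused whole. "gripper" is the finger opening in mm, from 0 to 88.1, set as the call begins (left out, the last holds). The fingers move at their own pace and stop on an object; "newtons" is the grip in N (left out, the last holds). Time passes only in rows, so rows that repeat a pose let the fingers close. It gives the time, the measured TCP pose, the force and the opening at its end, in the units of the state.
- get_state(): the state, without advancing time (a new reading comes with each control period).
- snapshot(name): name is "scene" or "top" or "wrist"; returns the picture (384x512x3 uint8, red, green, blue); there is no depth.
- camera_model(name): a dict with "mtx" (3x3 intrinsics, pixels), "extrinsics" (4x4, takes a point from camera to world coordinates); the wrist camera has in their place "T_tool_cam" (4x4, takes a point from camera to tool coordinates, whose origin is the TCP and whose axes are the flange's). Camera axes: x right, y up, looking along -z (the intrinsics and any distortion apply to the point x, -y, -z); pixel columns grow to the right and rows downward; lengths in m; the calibration is good to about 2 mm. A picture is of the moment at which its call begins: read the wrist's pose just before it. camera_model takes no time and is no camera call.
- workorder.finish_job(): hands the job in, once; it reports no verdict.
Trained networks look in the newest picture that a camera, given by its name, has taken for a name from the list of things; names that differ only in an ending like _2 or _b are one class to them, and where a whole thing is asked for, a point or a joint stands for the part that bears it (a point fixed in the world has none). Each returns a list of dicts, best first, with "p" (0 to 1); they miss things now and then, are a little off and sometimes report something else, mostly with a low value. They report only what shows in the picture. A call takes as long as a camera call. They do not tell look-alikes from the thing itself.
- boxes_of(thing, camera): "rect" ([left, top, right, bottom] in pixels, round what is visible of it).
- mark_of(thing, camera): "pixel" ([row, column] in pixels: a listed point, or the origin of a listed thing).
The state is a dict: "clock": time; "q": joint angles; "qd": joint speeds; "joint_torque": joint torques, N m; "tool_pos": TCP position; "eef_rot": TCP orientation; "contact_force": force on the tool from outside, world axes, zero at the start; "moment": the same for the moment, N m; "opening": opening from 0.0 (shut) to 1.0 (fully open).
Only numpy, scipy, OpenCV 4.12 (cv2) and the standard library are available. Lean on these libraries where they do the work, as an engineer would, in place of code of your own. Each camera call takes 0.05 s, during which the arm holds its last target.

### The job

The drawer's two clear covers have been left half open. For the next lesson, slide the cover of the bay that holds the ivory slide rule fully open, and slide the cover of the other bay fully shut; leave the slide rule lying where it is.

Things in the scene. Friction and masses are not known exactly. Their poses are not given: they have to be found in the camera images.
- drawer: Walnut drawer fixed on the bench, 230 (x) by 340 (y) by 56 mm high; origin: centre of its underside; brass latch on its -x side, by the robot. The -y half has two open bays side by side: near (x = -54.5 mm) and far (x = +54.5 mm), each 97 by 158 mm, floor 12 mm up; one holds the slide rule, one a green protractor. Each has its own clear cover, sliding to +y to open, on to the deck, to -y to shut.
- near_pull (a point): Brass block on the middle of the clear cover (95 x 156 x 4 mm) of the near bay: 16 mm thick along drawer y, 40 mm along x, from 52 (cover's face) to 92 mm above the bench. This point: on its axis, 77 mm above the bench. In the drawer's frame x = -54.5 mm; y = -79 mm cover fully shut, +66 mm fully open (end stops). Starts between; slides with about 2 N, stays where left.
- far_pull (a point): Brass block on the middle of the clear cover (95 x 156 x 4 mm) of the far bay: 16 mm thick along drawer y, 40 mm along x, from 52 (cover's face) to 92 mm above the bench. This point: on its axis, 77 mm above the bench. In the drawer's frame x = +54.5 mm; y = -79 mm cover fully shut, +66 mm fully open (end stops). Starts between; slides with about 2 N, stays where left.
- rule_center (a point): ivory-white pocket slide rule, 130 mm long (its y), 34 mm wide (its x), 7 mm thick, with a small clear cursor; this point is its centre. It lies loose on the floor of one of the two bays, beneath the level of the cover: the near bay if its x in the drawer's frame is negative, the far bay if positive.
There are look-alikes about, which are no part of the job. Leave any red look-alike of the part that bears rule_center alone.

How it is judged:
By the outcome, as a careful person would: the job done as asked, in the order asked, and still so for the second after the job is handed in, with the robot touching nothing.
It also fails if it takes over 38 s, if anything falls off the work surface, if the arm or the gripper's body presses on something with over 40 N, if the wrist force passes 120 N, or if a joint passes its speed limit or range.

## Working session

There is one attempt and no reset: what is moved stays moved. The work goes in short steps, Python scripts to look and compute and a tool call to move; the robot and the scene stay as the last step left them, time stands still between calls to the robot, and variables do not carry over. Pictures are saved under pics/ and viewed, and the job is handed in when it is done.

Besides the shell and the picture viewer there is one more tool, called after "Request:" as name(argument=value, ...) on one line, values as JSON. jog_arm: Moves the arm, as the interface text tells. Scaled input: -1 to 1 covers 75 cm each way for a shift and 2 rad each way for a turn. Its arguments: {"type":"object","properties":{"rows":{"type":"array"},"gripper":{"type":"number"},"newtons":{"type":"number"}},"required":["rows"]}

```bash
mkdir -p pics; ls; python3 - <<'E'
from plant import *
import cv2
s=get_state(); print(s['clock'],s['tool_pos'],s['eef_rot'],r.finger_overhang,s['opening'])
for n in ("scene","top"):
    im=snapshot(n); cv2.imwrite(f"pics/{n}0.png",im[:,:,::-1])
    c=camera_model(n); print(n,c)
    for t in ("near_pull","far_pull","rule_center","drawer"):
        print(t,[(m['pixel'],m['p']) for m in mark_of(t,n)][:4])
print(get_state()['clock'])
E
```

```text
pics
0.0 [0.25680211 0.56909187 0.22000845] [ 2.10277790e-01  9.77641253e-01 -9.04915020e-04 -1.15007440e-04] 0.022 1.0013347234836087
scene {'mtx': array([[449.90400191,   0.        , 256.68962132],
       [  0.        , 449.90400191, 187.55286229],
       [  0.        ,   0.        ,   1.        ]]), 'extrinsics': array([[-0.35861593, -0.79385997,  0.49110178,  0.96436048],
       [ 0.93341378, -0.3114606 ,  0.17813201,  0.21495511],
       [ 0.01154698,  0.52228215,  0.85269457,  0.7739694 ],
       [ 0.        ,  0.        ,  0.        ,  1.        ]])}
near_pull [([131.6, 201.1], 0.84)]
far_pull [([181.7, 197.6], 0.7)]
rule_center [([197.6, 162.8], 0.79), ([272.9, 350.7], 0.61), ([131.7, 195.7], 0.55)]
drawer [([181.3, 206.0], 0.83)]
top {'mtx': array([[394.04279696,   0.        , 249.66002427],
       [  0.        , 394.04279696, 192.31551199],
       [  0.        ,   0.        ,   1.        ]]), 'extrinsics': array([[-0.00466543,  0.99292938, -0.11861486,  0.49702536],
       [-0.99979299, -0.00698075, -0.01911162,  0.07150748],
       [-0.01980451,  0.11850115,  0.9927564 ,  0.82075445],
       [ 0.        ,  0.        ,  0.        ,  1.        ]])}
near_pull [([246.9, 337.2], 0.9)]
far_pull [([192.5, 314.2], 0.67), ([184.9, 345.2], 0.66)]
rule_center [([178.1, 161.7], 0.84), ([186.8, 345.3], 0.75)]
drawer [([215.2, 315.8], 0.58)]
0.5
```

View pics/scene0.png

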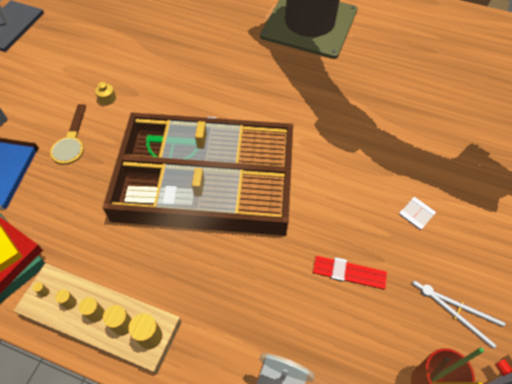

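View pics/top0.png

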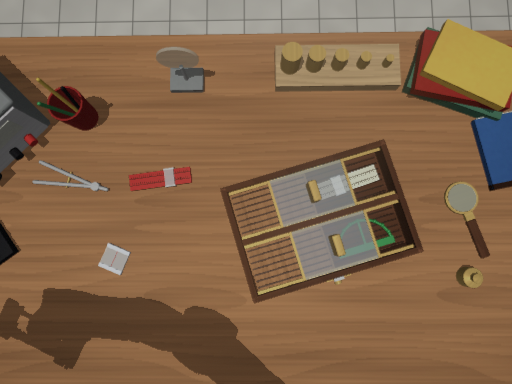

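```bash
python3 - <<'E'
import cv2
a=cv2.imread("pics/top0.png")[110:300,210:440]; cv2.imwrite("pics/top0z.png",cv2.resize(a,None,fx=3,fy=3,interpolation=cv2.INTER_CUBIC))
a=cv2.imread("pics/scene0.png")[80:280,90:320]; cv2.imwrite("pics/scene0z.png",cv2.resize(a,None,fx=3,fy=3,interpolation=cv2.INTER_CUBIC))
E
```

```text
(no output)
```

View pics/top0z.png

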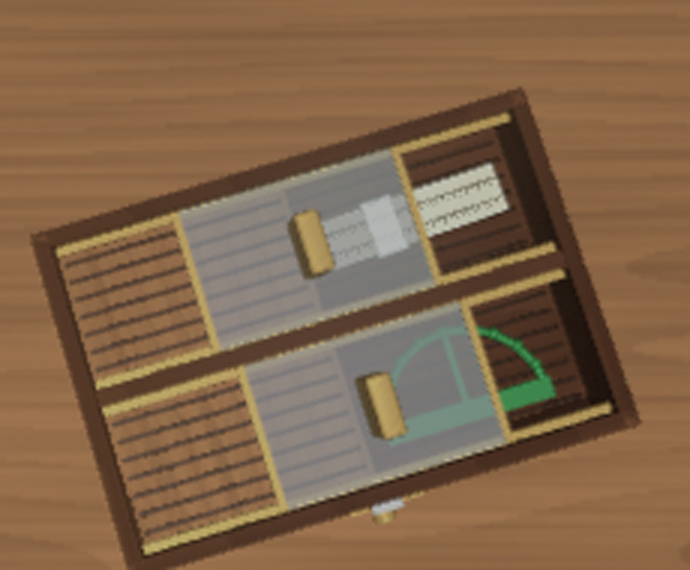

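View pics/scene0z.png

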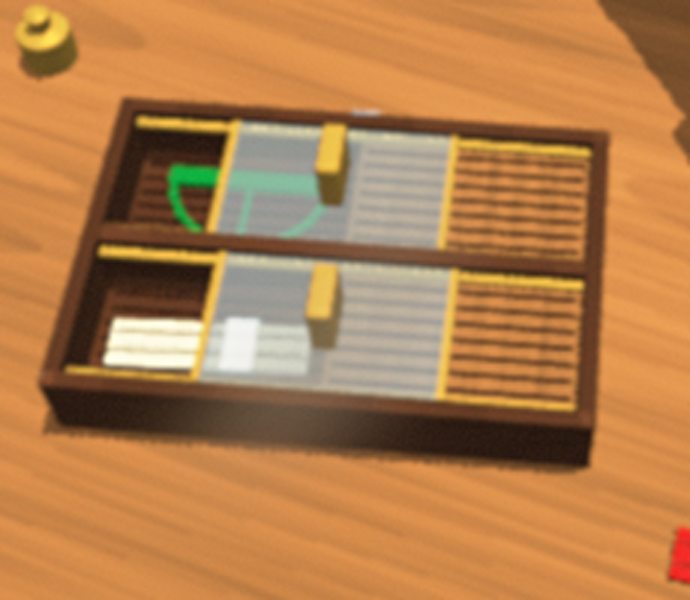

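```bash
cat > h.py <<'E'
import numpy as np, cv2
from scipy.spatial.transform import Rotation as R
from plant import *
def ray(cam,px,z):
    c=camera_model(cam); K=c['mtx'];T=c['extrinsics']
    d=T[:3,:3]@np.array([(px[0]-K[0,2])/K[0,0],-(px[1]-K[1,2])/K[1,1],-1]); o=T[:3,3]
    return o+d*(z-o[2])/d[2]
def goto(p,yawvec,s=None):
    s=s or get_state(); Rt=R.from_quat(s['eef_rot']).as_matrix()
    sh=Rt.T@(np.array(p)-s['tool_pos'])
    v=Rt.T@np.array([yawvec[0],yawvec[1],0]); a=np.arctan2(-v[0],v[1])
    a=(a+np.pi/2)%np.pi-np.pi/2
    return sh, a
E
python3 - <<'E'
from h import *
C=np.array([[221,189],[383.7,140],[422.3,250.7],[255,300]])
P=np.array([ray('top',p,.056)[:2] for p in C]); print(P)
# order: far+y(x+), far -y, near -y, near +y
L=np.array([[115,170],[115,-170],[-115,-170],[-115,170]])/1000
a=P-P.mean(0); H=L.T@a; U,S,V=np.linalg.svd(H); Rr=(U@V).T
th=np.arctan2(Rr[1,0],Rr[0,0]); ctr=P.mean(0); print('ctr',ctr,'th',th,'res mm',(a-L@Rr.T)*1e3)
for n,fr in (('near',((246.9,337.2),(131.6,201.1))),('far',((192.5,314.2),(181.7,197.6)))):
    for cam,m in zip(('top','scene'),fr):
        p=ray(cam,(m[1],m[0]),.077)[:2]; print(n,cam,p,'local',Rr.T@(p-ctr))
for cam,m in (('top',(186.8,345.3)),):
    p=ray(cam,(m[1],m[0]),.016)[:2]; print('rule',Rr.T@(p-ctr))
s=get_state()
print('q7',s['q'])
for x,y in ((.0545,0),(-.0545,0),(.0545,.066),(.0545,-.079),(-.0545,-.079)):
    w=ctr+Rr@[x,y]; print((x,y),w,np.hypot(*w))
print(goto([*ctr,.2],Rr[:,1]))
E
```

```text
[[ 0.5953371   0.14237593]
 [ 0.69048011 -0.17873917]
 [ 0.47409798 -0.24211829]
 [ 0.38306848  0.07707891]]
ctr [ 0.53574592 -0.05035066] th 0.28566139115522865 res mm [[-2.84383998 -2.79034037]
 [-3.51014171  2.31622421]
 [ 0.787084    3.74928883]
 [ 5.56689769 -3.27517268]]
near top [ 0.4823741  -0.07674418] local [-0.05864644 -0.01028418]
near scene [ 0.4825722  -0.07843315] local [-0.0589323  -0.01196053]
far top [ 0.58467733 -0.03649551] local [ 0.05085276 -0.00049481]
far scene [ 0.59069123 -0.03571273] local [ 0.05684353 -0.00143842]
rule [ 0.04812247 -0.07548531]
q7 [-1.11320389  0.68916823 -0.19459953  1.56535604  0.157329    0.90246629
 -0.21512316]
(0.0545, 0) [ 0.58803733 -0.03499299] 0.5890775940579802
(-0.0545, 0) [ 0.4834545  -0.06570833] 0.4878994164258417
(0.0545, 0.066) [0.56943905 0.02833239] 0.5701434545597566
(0.0545, -0.079) [ 0.61029891 -0.11079155] 0.620273749080045
(-0.0545, -0.079) [ 0.50571608 -0.14150689] 0.5251408882627147
(array([-0.50906485, -0.45059604,  0.02079366]), np.float64(-0.7094301275003992))
```

```bash
python3 - <<'E'
from h import *
th=.2857
sh,a=goto([.588,-.036,.16],[-np.sin(th),np.cos(th)]); print(sh,sh/.75,a,a/2)
E
```

```text
[-0.55079554 -0.41602754  0.06079364] [-0.73439405 -0.55470339  0.08105819] -0.7094687363451737 -0.35473436817258686
```

Request:
jog_arm(rows=[[[-0.734,-0.555,0.081],-0.355],[[-0.734,-0.555,0.081],-0.355],[[-0.734,-0.555,0.081],-0.355],[[-0.734,-0.555,0.081],-0.355],[[-0.734,-0.555,0.081],-0.355],[[-0.734,-0.555,0.081],-0.355],[[-0.734,-0.555,0.081],-0.355],[[-0.734,-0.555,0.081],-0.355],[[-0.734,-0.555,0.081],-0.355],[[-0.734,-0.555,0.081],-0.355],[[-0.734,-0.555,0.081],-0.355],[[-0.734,-0.555,0.081],-0.355],[[-0.734,-0.555,0.081],-0.355],[[-0.734,-0.555,0.081],-0.355],[[-0.734,-0.555,0.081],-0.355],[[-0.734,-0.555,0.081],-0.355],[[-0.734,-0.555,0.081],-0.355],[[-0.734,-0.555,0.081],-0.355],[[-0.734,-0.555,0.081],-0.355],[[-0.734,-0.555,0.081],-0.355]], gripper=60)

```text
clock: 2.17
tool_pos: [0.5873, -0.0349, 0.1601]
eef_rot: [-0.143, 0.99, 0.001, -0.0]
contact_force: [-0.6, 0.6, 0.3]
opening: 0.681
```

```bash
python3 - <<'E'
from h import *
th=.2857
s=get_state(); print(s['clock'],s['tool_pos'],s['contact_force'],s['opening'],s['q'])
im=snapshot('wrist'); cv2.imwrite('pics/w1.png',im[:,:,::-1])
c=camera_model('wrist');K=c['mtx'];T=c['T_tool_cam'];print(T)
Rt=R.from_quat(s['eef_rot']).as_matrix()
for t in ('near_pull','far_pull'):
  for m in mark_of(t,'wrist')[:3]:
    rr,cc=m['pixel']
    d=Rt@T[:3,:3]@np.array([(cc-K[0,2])/K[0,0],-(rr-K[1,2])/K[1,1],-1]);o=s['tool_pos']+Rt@T[:3,3]
    print(t,m['pixel'],m['p'],o+d*(.077-o[2])/d[2])
sh,a=goto([.588,-.036,.084],[-np.sin(th),np.cos(th)],s); print(sh/.75,a/2)
E
```

```text
2.1667 [ 0.58731036 -0.03488724  0.16010512] [-0.58663922  0.64591683  0.25485489] 0.6806705478320316 [ 0.24856326  0.74921817 -0.4673032   1.73041376  0.45374329  0.77140054
  1.41613778]
[[ 1.67224932e-04  9.52982523e-01  3.03025219e-01  7.91097541e-02]
 [ 9.99999841e-01 -3.22678807e-04  4.62939548e-04  7.07209182e-04]
 [ 5.38953115e-04  3.03025093e-01 -9.52982425e-01 -1.64547995e-01]
 [ 0.00000000e+00  0.00000000e+00  0.00000000e+00  1.00000000e+00]]
near_pull [35.9, 239.5] 0.9 [ 0.48513716 -0.076879    0.077     ]
far_pull [187.2, 256.6] 0.8 [ 0.5865093  -0.03470832  0.077     ]
[-0.00044718 -0.00181365  0.10147132] 0.0006820530222068077
```

View pics/w1.png

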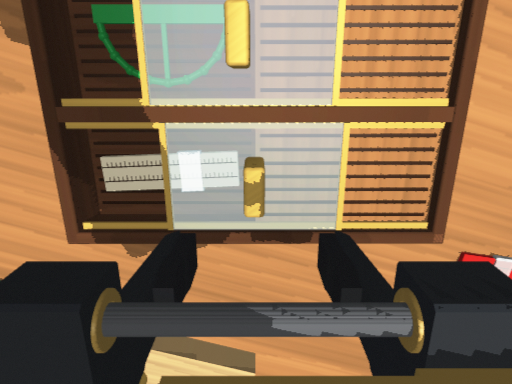

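The wrist view shows the far pull at about (187, 256), square between the fingers. The ivory rule is in that same bay, and the protractor is in the near bay. I'll descend and grip.

Request:
jog_arm(rows=[[[0,0,0.04],0],[[0,0,0.08],0],[[0,0,0.101],0],[[0,0,0.101],0],[[0,0,0.101],0]])

```text
clock: 2.73
tool_pos: [0.5871, -0.0348, 0.0842]
eef_rot: [-0.144, 0.99, 0.0, -0.001]
contact_force: [0.8, -0.5, -0.9]
opening: 0.68
```

Request:
jog_arm(rows=[[[0,0,0],0],[[0,0,0],0],[[0,0,0],0],[[0,0,0],0],[[0,0,0],0],[[0,0,0],0],[[0,0,0],0],[[0,0,0],0]], gripper=5, newtons=12)

```text
clock: 3.4
tool_pos: [0.5876, -0.0361, 0.0844]
eef_rot: [-0.143, 0.99, 0.0, 0.0]
contact_force: [-0.2, 0.1, -0.7]
opening: 0.101
```

```bash
python3 - <<'E'
from h import *
th=.2857
s=get_state(); print(s['tool_pos'],s['contact_force'],s['opening']*88.1)
ctr=np.array([.53575,-.05035]);c,si=np.cos(th),np.sin(th);Rr=np.array([[c,-si],[si,c]])
print('local',Rr.T@(s['tool_pos'][:2]-ctr)); print(R.from_quat(s['eef_rot']).as_matrix(), Rr)
E
```

```text
[ 0.58763438 -0.03610636  0.08435086] [-0.19272937  0.08282946 -0.72702509] 8.896281926688511
local [ 0.0537955  -0.00095626]
[[-9.59339424e-01 -2.82254972e-01  3.37629751e-05]
 [-2.82254970e-01  9.59339424e-01  4.72683184e-05]
 [-4.57318710e-05  3.58165938e-05 -9.99999998e-01]] [[ 0.95946461 -0.28182915]
 [ 0.28182915  0.95946461]]
```

```bash
python3 - <<'E'
from h import *
im=snapshot('wrist'); cv2.imwrite('pics/w2.png',im[:,:,::-1])
im=snapshot('scene'); cv2.imwrite('pics/s2.png',cv2.resize(im[80:280,90:320,::-1],None,fx=3,fy=3))
s=get_state();print(s['clock'],s['opening'])
E
```

```text
3.5 0.060541527728140046
```

View pics/w2.png

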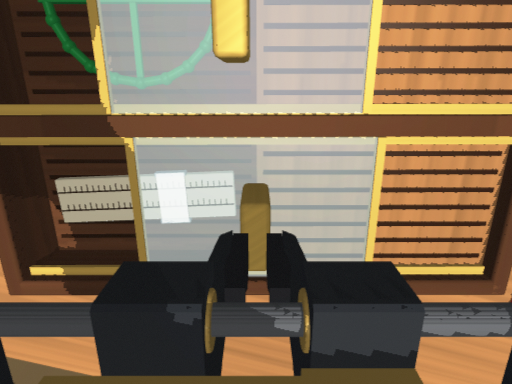

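View pics/s2.png

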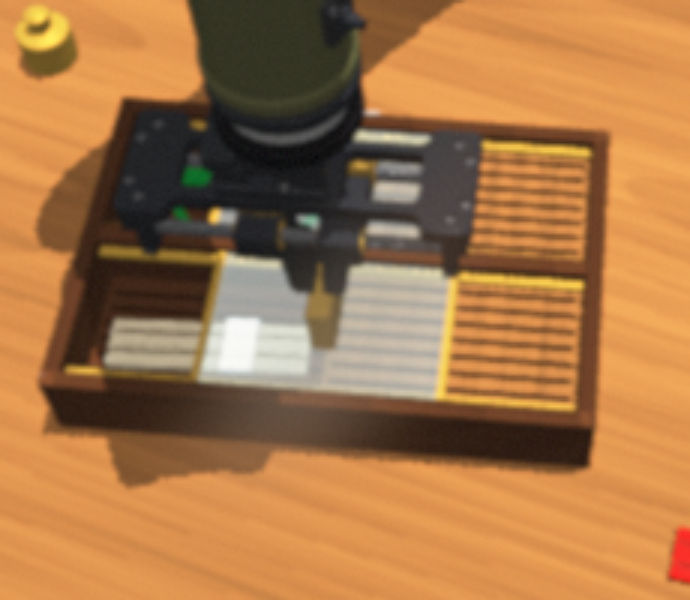

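```bash
python3 - <<'E'
from h import *
s=get_state(); t=s['tool_pos']
def proj(cam,p,wrist=False):
    c=camera_model(cam);K=c['mtx']
    if cam=='wrist':
        X=np.eye(4);X[:3,:3]=R.from_quat(s['eef_rot']).as_matrix();X[:3,3]=t;T=X@c['T_tool_cam']
    else:T=c['extrinsics']
    q=T[:3,:3].T@(np.array(p)-T[:3,3]); return np.array([K[0,0]*q[0]/-q[2]+K[0,2],K[1,1]*-q[1]/-q[2]+K[1,2]])
th=.2857;c,si=np.cos(th),np.sin(th);Rr=np.array([[c,-si],[si,c]]);ctr=t[:2]
for nm,l in (('tcp axis',(0,0)),('far end',(.02,0)),('near end',(-.02,0)),('pad L',(0.009,.008)),('pad R',(0.009,-.008))):
    for z in (.052,.062,.092):
        p=[*(ctr+Rr@l),z]; a=proj('scene',p); print(nm,z,'scenezoom',((a-[90,80])*3).round(),'wrist',proj('wrist',p).round())
import json
print(mark_of('far_pull','wrist'))
E
```

```text
tcp axis 0.052 scenezoom [328. 322.] wrist [256. 212.]
tcp axis 0.062 scenezoom [327. 314.] wrist [256. 218.]
tcp axis 0.092 scenezoom [322. 288.] wrist [256. 241.]
far end 0.052 scenezoom [324. 350.] wrist [256. 240.]
far end 0.062 scenezoom [322. 342.] wrist [256. 248.]
far end 0.092 scenezoom [317. 316.] wrist [256. 274.]
near end 0.052 scenezoom [333. 296.] wrist [256. 182.]
near end 0.062 scenezoom [332. 287.] wrist [256. 187.]
near end 0.092 scenezoom [327. 260.] wrist [256. 205.]
pad L 0.052 scenezoom [339. 336.] wrist [268. 225.]
pad L 0.062 scenezoom [338. 327.] wrist [269. 232.]
pad L 0.092 scenezoom [333. 301.] wrist [271. 256.]
pad R 0.052 scenezoom [314. 334.] wrist [244. 225.]
pad R 0.062 scenezoom [312. 325.] wrist [243. 232.]
pad R 0.092 scenezoom [306. 299.] wrist [241. 256.]
[{'pixel': [230.4, 258.4], 'p': 0.81}]
```

```bash
python3 - <<'E'
from h import *
a=cv2.imread('pics/s2.png')[180:380,200:460]; cv2.imwrite('pics/s2z.png',cv2.resize(a,None,fx=3,fy=3))
print([x for x in dir(r) if x[0]!='_'], r.finger_overhang)
E
```

```text
['Unreachable', 'finger_overhang'] 0.022
```

View pics/s2z.png

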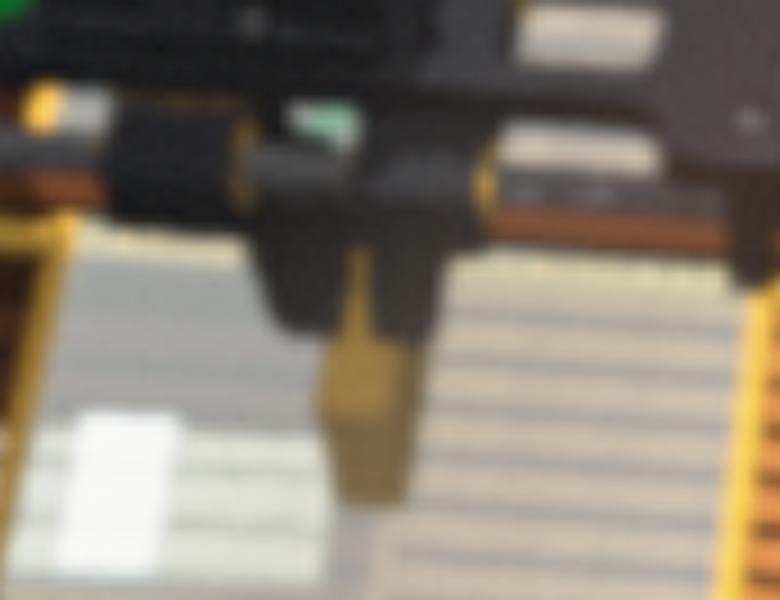

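Request:
jog_arm(rows=[[[0,0,0],0],[[0,0,0],0],[[0,0,0],0],[[0,0,0],0],[[0,0,0],0],[[0,0,0.006],0],[[0,0,0.011],0]], gripper=45)

```text
clock: 4.13
tool_pos: [0.5877, -0.0361, 0.0758]
eef_rot: [-0.143, 0.99, 0.0, 0.0]
contact_force: [-0.1, 0.1, 0.0]
opening: 0.508
```

Request:
jog_arm(rows=[[[0,0,0.004],0],[[0,0,0.008],0],[[0,0,0.008],0]])

```text
clock: 4.38
tool_pos: [0.5871, -0.0361, 0.0692]
eef_rot: [-0.143, 0.99, 0.0, -0.001]
contact_force: [-0.1, 0.2, -0.0]
opening: 0.51
```

```bash
python3 - <<'E'
from h import *
im=snapshot('scene'); cv2.imwrite('pics/s3.png',cv2.resize(im[120:220,130:260,::-1],None,fx=6,fy=6))
s=get_state();print(s['clock'],s['opening']*88.1,s['tool_pos'],s['contact_force'])
E
```

```text
4.4333 45.159768786130485 [ 0.58728072 -0.0360559   0.06955849] [-0.4391004   0.58101757  0.30635064]
```

View pics/s3.png

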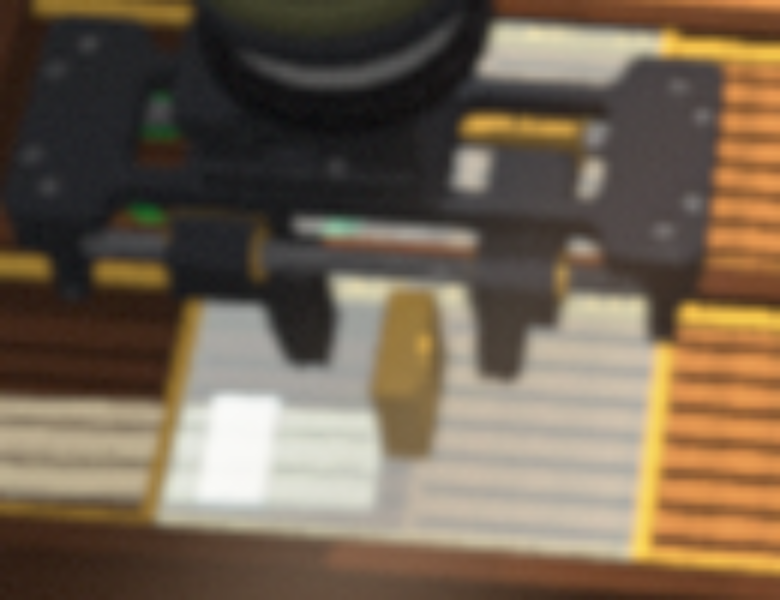

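```bash
python3 - <<'E'
from h import *
s=get_state(); t=s['tool_pos']
c=camera_model('scene');K=c['mtx'];T=c['extrinsics']
def proj(p):
    q=T[:3,:3].T@(np.array(p)-T[:3,3]); return (np.array([K[0,0]*q[0]/-q[2]+K[0,2],K[1,1]*-q[1]/-q[2]+K[1,2]])-[130,120])*6
th=.2857;cc,si=np.cos(th),np.sin(th);Rr=np.array([[cc,-si],[si,cc]])
for lx in (0,.009):
  for ly in (-.026,.026,-.093,.093):
    print(lx,ly,[(z,proj([*(t[:2]+Rr@[lx,ly]),z]).round()) for z in (.06,.07,.08,.09,.1,.11,.12)])
E
```

```text
0 -0.026 [(0.06, array([332., 384.])), (0.07, array([328., 367.])), (0.08, array([324., 349.])), (0.09, array([319., 332.])), (0.1, array([315., 313.])), (0.11, array([311., 295.])), (0.12, array([306., 275.]))]
0 0.026 [(0.06, array([498., 397.])), (0.07, array([496., 380.])), (0.08, array([493., 362.])), (0.09, array([491., 344.])), (0.1, array([488., 326.])), (0.11, array([486., 308.])), (0.12, array([483., 289.]))]
0 -0.093 [(0.06, array([119., 368.])), (0.07, array([113., 351.])), (0.08, array([106., 333.])), (0.09, array([100., 315.])), (0.1, array([ 93., 297.])), (0.11, array([ 86., 278.])), (0.12, array([ 80., 259.]))]
0 0.093 [(0.06, array([713., 413.])), (0.07, array([713., 396.])), (0.08, array([713., 379.])), (0.09, array([713., 361.])), (0.1, array([712., 343.])), (0.11, array([712., 324.])), (0.12, array([712., 306.]))]
0.009 -0.026 [(0.06, array([327., 409.])), (0.07, array([323., 392.])), (0.08, array([319., 374.])), (0.09, array([314., 357.])), (0.1, array([310., 338.])), (0.11, array([306., 320.])), (0.12, array([301., 301.]))]
0.009 0.026 [(0.06, array([494., 421.])), (0.07, array([492., 404.])), (0.08, array([489., 387.])), (0.09, array([487., 370.])), (0.1, array([484., 352.])), (0.11, array([482., 333.])), (0.12, array([479., 314.]))]
0.009 -0.093 [(0.06, array([113., 392.])), (0.07, array([106., 375.])), (0.08, array([100., 358.])), (0.09, array([ 94., 340.])), (0.1, array([ 87., 322.])), (0.11, array([ 80., 303.])), (0.12, array([ 73., 284.]))]
0.009 0.093 [(0.06, array([710., 438.])), (0.07, array([710., 421.])), (0.08, array([710., 404.])), (0.09, array([710., 386.])), (0.1, array([710., 368.])), (0.11, array([710., 350.])), (0.12, array([709., 331.]))]
```

Request:
jog_arm(rows=[[[0,0,0.006],0],[[0,0,0.012],0],[[0,0,0.012],0]])

```text
clock: 4.68
tool_pos: [0.5871, -0.0361, 0.0602]
eef_rot: [-0.143, 0.99, 0.0, -0.001]
contact_force: [-0.4, 0.1, 0.2]
opening: 0.513
```

Request:
jog_arm(rows=[[[0,0,0],0],[[0,0,0],0],[[0,0,0],0],[[0,0,0],0],[[0,0,0],0],[[0,0,0],0],[[0,0,0],0]], gripper=5, newtons=12)

```text
clock: 5.27
tool_pos: [0.5878, -0.0362, 0.0612]
eef_rot: [-0.143, 0.99, -0.0, 0.0]
contact_force: [-0.3, -0.1, 0.4]
opening: 0.181
```

```bash
python3 - <<'E'
from h import *
im=snapshot('scene'); cv2.imwrite('pics/s4.png',cv2.resize(im[120:220,130:260,::-1],None,fx=6,fy=6))
s=get_state();print(s['clock'],s['opening']*88.1,s['tool_pos'],s['contact_force'])
E
```

```text
5.3167 15.945524662278304 [ 0.58779774 -0.03621501  0.06121068] [ 0.57470742 -1.11897872  1.23636607]
```

View pics/s4.png

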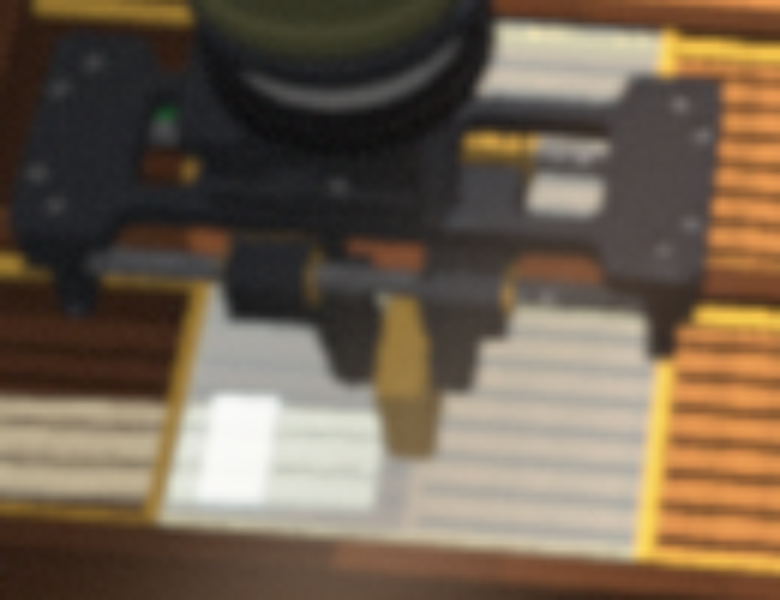

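Request:
jog_arm(rows=[[[0,0.01,0],0],[[0,0.025,0],0],[[0,0.04,0],0],[[0,0.055,0],0],[[0,0.068,0],0],[[0,0.078,0],0],[[0,0.082,0],0],[[0,0.082,0],0],[[0,0.082,0],0]])

```text
clock: 6.07
tool_pos: [0.57, 0.0242, 0.0612]
eef_rot: [-0.143, 0.99, 0.001, -0.0]
contact_force: [-1.1, 1.0, 3.5]
opening: 0.182
```

Request:
jog_arm(rows=[[[0,0.003,0],0],[[0,0.005,0],0],[[0,0.007,0],0],[[0,0.008,0],0],[[0,0.008,0],0]])

```text
clock: 6.48
tool_pos: [0.5691, 0.0269, 0.0612]
eef_rot: [-0.142, 0.99, -0.001, 0.0]
contact_force: [1.0, -4.5, 4.3]
opening: 0.183
```

```bash
cat > loc.py <<'E'
from h import *
th=.2857;c,si=np.cos(th),np.sin(th);Rr=np.array([[c,-si],[si,c]]);ctr=np.array([.53575,-.05035])
s=get_state(); print(s['clock'],'local',(Rr.T@(s['tool_pos'][:2]-ctr)).round(4),s['tool_pos'][2],'F',Rr.T@s['contact_force'][:2],s['contact_force'][2],s['opening']*88.1)
E
python3 loc.py
```

```text
6.4833 local [0.0538 0.0647] 0.06117173016285042 F [-0.33131675 -4.63969719] 4.30132635498315 16.121388446409338
```

Request:
jog_arm(rows=[[[0,0.003,0],0],[[0,0.006,0],0],[[0,0.008,0],0],[[0,0.008,0],0],[[0,0.008,0],0]])

```text
clock: 6.9
tool_pos: [0.5691, 0.0269, 0.0611]
eef_rot: [-0.14, 0.99, -0.005, 0.001]
contact_force: [4.8, -13.8, 2.7]
opening: 0.182
```

```bash
python3 loc.py; python3 - <<'E'
from h import *
im=snapshot('scene'); cv2.imwrite('pics/s5.png',cv2.resize(im[100:240,100:300,::-1],None,fx=4,fy=4))
E
```

```text
6.9 local [0.0538 0.0647] 0.06112160849268794 F [  0.71869715 -14.64555201] 2.6548180969201676 16.061344643447068
```

View pics/s5.png

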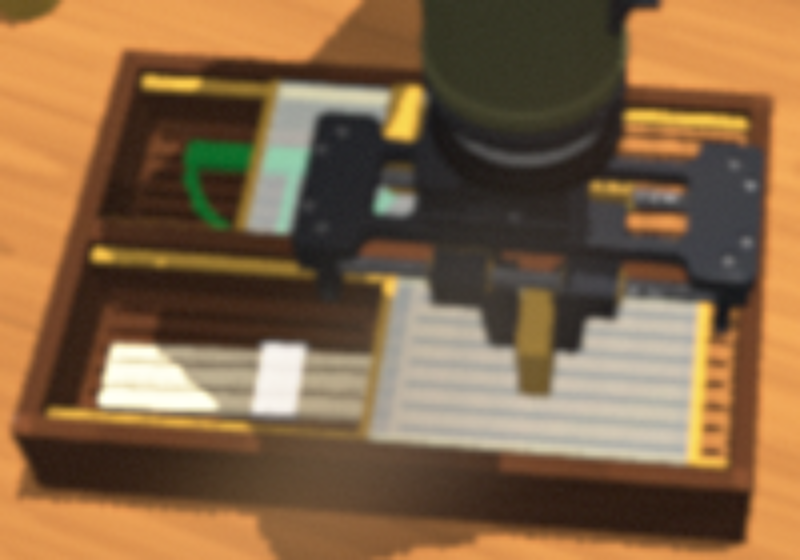

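Request:
jog_arm(rows=[[[0,-0.005,0],0],[[0,-0.009,0],0],[[0,-0.009,0],0]])

```text
clock: 7.2
tool_pos: [0.5691, 0.0269, 0.0611]
eef_rot: [-0.142, 0.99, -0.0, 0.0]
contact_force: [1.0, -5.4, 3.8]
opening: 0.182
```

Request:
jog_arm(rows=[[[0,0,0],0],[[0,0,0],0],[[0,0,0],0],[[0,0,0],0],[[0,0,-0.02],0],[[0,0,-0.06],0],[[0,0,-0.1],0],[[0,0,-0.1],0]], gripper=48)

```text
clock: 7.87
tool_pos: [0.5718, 0.0297, 0.1407]
eef_rot: [-0.143, 0.99, 0.001, 0.004]
contact_force: [-0.2, 0.1, 0.0]
opening: 0.542
```

```bash
python3 loc.py; python3 - <<'E'
from h import *
th=.2857
s=get_state()
im=snapshot('wrist'); cv2.imwrite('pics/w3.png',im[:,:,::-1])
c=camera_model('wrist');K=c['mtx'];T=c['T_tool_cam']
Rt=R.from_quat(s['eef_rot']).as_matrix()
for t in ('near_pull','far_pull'):
  for m in mark_of(t,'wrist')[:3]:
    rr,cc=m['pixel']
    d=Rt@T[:3,:3]@np.array([(cc-K[0,2])/K[0,0],-(rr-K[1,2])/K[1,1],-1]);o=s['tool_pos']+Rt@T[:3,3]
    print(t,m['pixel'],m['p'],o+d*(.077-o[2])/d[2])
sh,a=goto([.484,-.0765,s['tool_pos'][2]],[-np.sin(th),np.cos(th)],s); print(sh/.75,a/2)
E
```

```text
7.8667 local [0.0571 0.0666] 0.14067764459255683 F [-0.2010061   0.12699841] 0.021474730327111807 47.7140834122261
near_pull [24.7, 129.8] 0.84 [ 0.48549686 -0.07811217  0.077     ]
far_pull [189.7, 253.8] 0.62 [0.5679851 0.0267657 0.077    ]
[ 0.15227128 -0.10266136 -0.00129867] 0.0005794880572516092
```

View pics/w3.png

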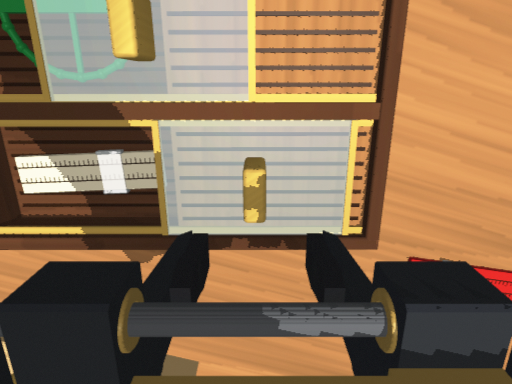

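The far cover reads fully open: the position held at a firm stop. Next is the near pull.

Request:
jog_arm(rows=[[[0.04,-0.026,0],0],[[0.08,-0.052,0],0],[[0.12,-0.08,0],0],[[0.152,-0.103,0],0],[[0.152,-0.103,0],0],[[0.152,-0.103,0],0]])

```text
clock: 8.52
tool_pos: [0.4792, -0.0798, 0.1348]
eef_rot: [-0.141, 0.99, 0.0, -0.002]
contact_force: [0.9, 0.2, 0.5]
opening: 0.547
```

```bash
python3 loc.py; python3 - <<'E'
from h import *
th=.2857
s=get_state()
im=snapshot('wrist'); cv2.imwrite('pics/w4.png',im[:,:,::-1])
c=camera_model('wrist');K=c['mtx'];T=c['T_tool_cam']
Rt=R.from_quat(s['eef_rot']).as_matrix()
for m in mark_of('near_pull','wrist')[:3]:
    rr,cc=m['pixel']
    d=Rt@T[:3,:3]@np.array([(cc-K[0,2])/K[0,0],-(rr-K[1,2])/K[1,1],-1]);o=s['tool_pos']+Rt@T[:3,3]
    p=o+d*(.077-o[2])/d[2];print(m['pixel'],m['p'],p)
    sh,a=goto([p[0],p[1],.061],[-np.sin(th),np.cos(th)],s); print(sh/.75,a/2)
E
```

```text
8.5167 local [-0.0626 -0.0123] 0.134846949463179 F [ 0.95467047 -0.08746555] 0.5381402255588239 48.19046326773939
[205.2, 256.3] 0.7 [ 0.48360664 -0.07832843  0.077     ]
[-0.00656919  0.00013627  0.09843938] -0.0011644663525056664
```

View pics/w4.png

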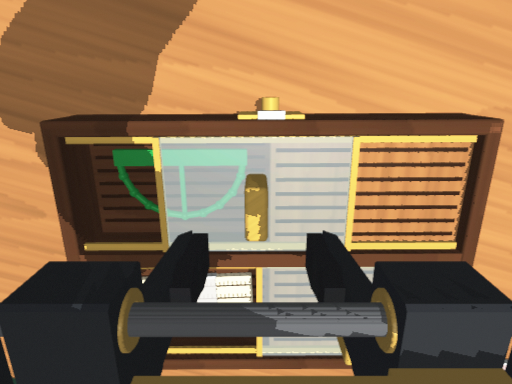

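The near pull is at (205, 256), centred between the fingers. I'll descend to the height that worked before, with a small x correction.

Request:
jog_arm(rows=[[[-0.004,0,0.03],0],[[-0.006,0,0.06],0],[[-0.006,0,0.085],0],[[-0.006,0,0.095],0],[[-0.006,0,0.095],0],[[-0.006,0,0.095],0]])

```text
clock: 9.12
tool_pos: [0.486, -0.076, 0.0647]
eef_rot: [-0.143, 0.99, 0.0, -0.0]
contact_force: [0.8, -0.1, -0.2]
opening: 0.547
```

Request:
jog_arm(rows=[[[0,0,0],0],[[0,0,0],0],[[0,0,0],0],[[0,0,0],0],[[0,0,0],0],[[0,0,0],0],[[0,0,0],0]], gripper=5, newtons=12)

```text
clock: 9.7
tool_pos: [0.4859, -0.0774, 0.0652]
eef_rot: [-0.142, 0.99, -0.0, 0.0]
contact_force: [-0.3, -0.7, 4.3]
opening: 0.178
```

```bash
python3 loc.py
```

```text
9.7 local [-0.0555 -0.0119] 0.06521263177444434 F [-0.52114868 -0.59032577] 4.25951570950414 15.640194503642382
```

Request:
jog_arm(rows=[[[0,-0.01,0],0],[[0,-0.025,0],0],[[0,-0.04,0],0],[[0,-0.055,0],0],[[0,-0.07,0],0],[[0,-0.08,0],0],[[0,-0.086,0],0],[[0,-0.086,0],0],[[0,-0.086,0],0]])

```text
clock: 10.45
tool_pos: [0.5044, -0.1401, 0.0652]
eef_rot: [-0.142, 0.99, -0.0, 0.001]
contact_force: [0.9, -0.4, 5.5]
opening: 0.178
```

Request:
jog_arm(rows=[[[0,-0.003,0],0],[[0,-0.006,0],0],[[0,-0.009,0],0],[[0,-0.01,0],0],[[0,-0.01,0],0]])

```text
clock: 10.87
tool_pos: [0.5054, -0.1432, 0.0652]
eef_rot: [-0.144, 0.99, 0.002, 0.0]
contact_force: [-2.4, 5.5, 8.8]
opening: 0.18
```

```bash
python3 loc.py
```

```text
10.8667 local [-0.0553 -0.0805] 0.06520257511991513 F [-0.75354699  5.97489834] 8.81888339221324 15.847490115246023
```

Request:
jog_arm(rows=[[[0,-0.003,0],0],[[0,-0.006,0],0],[[0,-0.007,0],0],[[0,-0.007,0],0]])

```text
clock: 11.2
tool_pos: [0.5054, -0.1432, 0.0651]
eef_rot: [-0.146, 0.989, 0.005, -0.001]
contact_force: [-6.8, 15.1, 12.0]
opening: 0.176
```

```bash
python3 loc.py
```

```text
11.2 local [-0.0553 -0.0806] 0.06507037210090678 F [-2.2599208  16.42184524] 11.955542901558465 15.510139148958833
```

Request:
jog_arm(rows=[[[0,0.004,0],0],[[0,0.008,0],0],[[0,0.008,0],0]])

```text
clock: 11.45
tool_pos: [0.5054, -0.1432, 0.0651]
eef_rot: [-0.144, 0.99, 0.001, 0.0]
contact_force: [-2.2, 4.6, 7.1]
opening: 0.176
```

Request:
jog_arm(rows=[[[0,0,0],0],[[0,0,0],0],[[0,0,0],0],[[0,0,0],0],[[0,0,-0.02],0],[[0,0,-0.06],0],[[0,0,-0.1],0],[[0,0,-0.15],0],[[0,0,-0.2],0],[[0,0,-0.2],0]], gripper=48)

```text
clock: 12.28
tool_pos: [0.5098, -0.1458, 0.221]
eef_rot: [-0.142, 0.99, -0.002, 0.006]
contact_force: [1.8, 1.2, 0.4]
opening: 0.549
```

```bash
python3 loc.py; python3 - <<'E'
from h import *
for n in ('scene','wrist'):
    im=snapshot(n); cv2.imwrite(f'pics/{n}9.png',im[:,:,::-1])
E
```

```text
12.2833 local [-0.0518 -0.0842] 0.22095149612365075 F [2.0552601  0.59580553] 0.35218326531105 48.37413906114086
```

View pics/scene9.png

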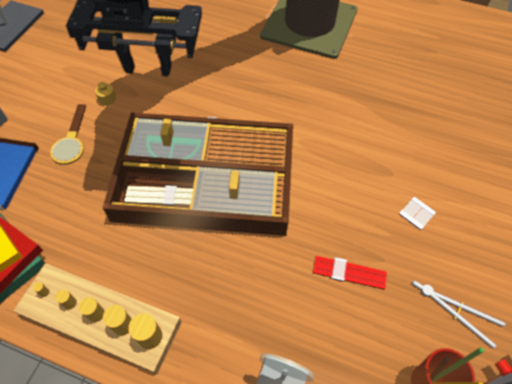

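View pics/wrist9.png

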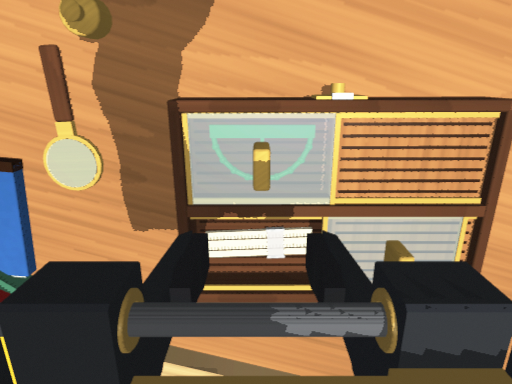

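The scene shows the near cover shut with its pull at (127, 166) and the far cover open with its pull at (183, 234). The rule is uncovered and in its original place at about (192, 160). The gripper is clear of everything.

```bash
python3 - <<'E'
from plant import *
print(workorder.finish_job(), get_state()['clock'])
E
```

```text
the job is handed in; nothing more can be done
the job is handed in; nothing more can be done
```

The far bay's cover, over the ivory slide rule, is now fully open, and the near bay's cover, over the protractor, is fully shut. I did them in that order and handed the job in at about 12.4 s.

**End stops:** Both pulls held against a hard stop as the push rose to about 15–16 N. In the drawer's frame the gripper read y = +64.7 mm for the far pull and −80.6 mm for the near one. Each is about 1.5 mm off the nominal +66 and −79 mm, in the same direction, which points to a small error in my drawer position.

**Final pictures:** After release, the scene and wrist views show the near cover shut, the far cover open and the rule looking unmoved. The red look-alike was not touched, and the gripper was clear of everything.

**What disagreed:** My first grip closed on nothing, above the far pull. The fingertips were about 20–35 mm higher than the stated 22 mm overhang implies. I lowered the gripper in small steps, checking force, until it closed on the pull's 16 mm thickness, and used nearly the same height for the near pull.

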